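# Offer up the loose hinge leaf and hold it for the pin

### The arm

A 7-joint arm with a two-finger parallel gripper is mounted at the origin on the work surface. World frame = base frame: x ahead of the robot, y to its left, z up, the work surface at z = 0. Lengths are in m, angles in rad, forces in N, time in s.
With the tool pointing down it reaches from about 0.4 to 0.9 m from the base axis. Payload 5.5 kg.
Tool frame: the origin (TCP) lies on the front face of the gripper's body, between the roots of the fingers; the fingertips stand 73 mm ahead of it and the grasp point (between the pads) lies 54 mm ahead of it; z points along the fingers, y is the line along which they close (so a half turn about z gives the same grasp; the last joint's range is limited). The gripper opens to 85 mm and grips with 20 to 120 N. Pads are 22 mm wide; open, the fingers measure 114 mm over their backs; the gripper's body (76 mm by 85 mm) begins 54 mm behind the grasp point. The pads swing forward as they close: fully open they stand 13 mm farther back than shut.
Start: joints at [-1.033, 0.501, -0.427, 1.55, 0.221, 1.138, -0.21], TCP at [0.176, 0.626, 0.304] pointing down, gripper open.
Joint ranges: [-2.88, 2.88], [-0.31, 2.03], [-1.54, 1.56], [0.2, 2.42], [-1.41, 4.55], [0.19, 2.02], [-2.57, 2.57]. Speed limits (rad/s): [2.57, 2.57, 3.14, 3.14, 3.14, 3.14, 3.14].

### API

Orientations are given as a unit quaternion [w, x, y, z].
In Python, from workcell import r gives the robot as it stands. The module is installed in compiled form; this text tells all that it offers.
- The arm moves only by the shell command python3 -m handwheel 'ROWS' [OPENING] [FORCE]. ROWS is JSON, a list that holds one entry, the list of rows, each a list of 4 numbers: the shift along the tool's x, y, z in mm, then the turn about the tool's z in degrees. A call has 1 to 5 rows; each row is the pose to reach, as a shift and turn from the pose commanded when the call began, along the tool's axes at that moment; what a row does not reach only later rows make up. A row lasts 1/12 s, in which the tool goes at most 41.7 mm and 7.16 degrees, less where a joint would pass 70% of its speed; a pose out of reach is approached as far as the arm can. A call with a gripper value outside its range is refused whole. OPENING is the closure, from 0 (fully open) to 1 (shut), set as the call begins (- or left out, the last holds). The fingers move at their own pace and stop on an object; FORCE is the grip in N (left out, the last holds). Time passes only in rows, so rows that repeat a pose let the fingers close. It gives the time, the measured TCP pose, the force, the opening and the grip force at its end, in the units of the state.
- r.state(): the state, without advancing time (a new reading comes with each control period).
- r.get_image(name): name is "side" or "top" or "wrist"; returns (picture, depth): 400x640x3 uint8, blue, green, red; 400x640 float32, m along the optical axis (not along the pixel's ray), 0 where there is no reading.
- r.calibration(name): a dict with "intrinsics" (3x3 intrinsics, pixels), "R" (3x3) and "t" (3): a world point X has camera coordinates R X + t. Camera axes: x right, y down, z forward; pixel columns grow to the right and rows downward; lengths in m; the calibration is good to about 2 mm. A picture is of the moment at which its call begins: read the wrist's pose just before it. calibration takes no time and is no camera call; for the wrist camera it gives the pose at the moment of the call.
- r.sign_off(): hands the job in; it is judged then, once.
Trained networks look in the newest picture that a camera, given by its name, has taken for a name from the list of things; names that differ only in an ending like _2 or _b are one class to them, and where a whole thing is asked for, a point or a joint stands for the part that bears it (a point fixed in the world has none). Each returns a list of dicts, best first, with "score" (0 to 1); they miss things now and then, are a little off and sometimes report something else, mostly with a low value. They report only what shows in the picture. A call takes as long as a camera call. They do not tell look-alikes from the thing itself.
- r.regions_of(camera, thing): "mask" (400x640 bool, what is visible of it) and "bbox" ([left, top, right, bottom] in pixels, round what is visible of it).
The state is a dict: "time_s": time; "joints": joint angles; "qvel": joint speeds; "joint_torque": joint torques, N m; "ee_pos": TCP position; "tool_rot": TCP orientation; "force": force on the tool from outside, world axes, zero at the start; "torque": the same for the moment, N m; "opening": opening from 0.0 (shut) to 1.0 (fully open); "gripper_force": force on a finger pad.
Only numpy, scipy, OpenCV 4.12 (cv2) and the standard library are available. Lean on these libraries where they do the work, as an engineer would, in place of code of your own. Each camera call takes 0.05 s, during which the arm holds its last target. There are 200 camera calls.

### The job

I am dry-fitting the hinge for the tool-cupboard door. Slide the clear dust guard of the hardware case fully open, take out the loose hinge leaf, and offer it up to the leaf on the jamb block in the vise, level and in line with it like a hinge lying open, so that its two knuckles sit between the three fixed ones and all the holes line up for the pin. Finish while still holding it there in the gripper, hanging free in line and not pressed against the fixed leaf, and leave the pin, screwdriver, bowl and brushes where they are.

Things in the scene. Friction and masses are not known exactly. Their poses are not given: they have to be found in the camera images.
- case: low brown wooden hardware case fixed to the bench, 290 (x) x 190 (y) x 60 mm high. Origin: centre of its underside; cork floor at z 10 mm. Its near, robot-side bay (x -135 to -3, y -85 to 85 mm) holds the loose leaf; the far bay, under a fixed clear pane, is not needed. End walls up to 49 mm high; side walls with aluminium guard tracks 60 mm high.
- guard (a joint): travel of the case's clear sliding dust guard, m: 0 = shut over the near bay, 0.13 = end stop, fully open over the far bay. It slides along the case's +x, needs about 2 N, and stays where it is left.
- guard_pull (a point): centre of the top face of the dark wooden pull bar on the guard, 77 mm above the bench; moves with the guard. Bar 16 mm along case x, 70 mm along case y, 24 mm tall; the guard's upper face is at 53 mm and reaches 75 mm before and behind the bar along case x.
- leaf: loose steel hinge leaf, about 0.2 kg, flat on the near bay's floor, knuckles rising above the plate. Plate 50 (x) x 68 (y) x 6 mm; origin: centre of the plate's underside; +x to the knuckle edge, y along the hinge. Two knuckles, 20 mm diameter, 10 mm long, hole 10 mm, at y +-14, axis at x +37.5, z +10 mm. Grasp the end faces (68 mm apart along y) near x +5, the centre of mass.
- leaf_eye (a point): the point on the axis of the loose leaf's knuckle holes midway between its two knuckles (leaf x 37.5, y 0, z 10 mm); axes as leaf.
- vise: grey vise bolted to the bench, jaws 62 mm high, gripping a pale wooden jamb block 60 (x) x 140 (y) mm, top 95 mm above the bench. Origin: centre of the underside, below the block. The fixed hinge leaf lies on the block, its barrel along y overhanging the -x side: the loose leaf belongs on that side, its +x along the vise's +x, both plates' undersides 95 mm high.
- barrel_mid (a point): centre of the fixed barrel, on the axis of its knuckle holes (vise x -42, y 0, z 105 mm). Three fixed knuckles, 20 mm diameter, hole 10 mm, 13, 14 and 13 mm long, at y -27.5, 0 and 27.5, leave two 14 mm slots centred at y +-14 mm for the loose knuckles, open from above and from the -x side. The fixed plate begins 12.5 mm from the axis.
- pin: bystander: L-shaped steel hinge pin, 9 mm thick, 90 mm long with a 17 mm bent end, lying on the bench between case and vise. Origin at its middle on the bench.
- screwdriver: bystander: wooden-handled screwdriver, 200 mm long, lying on the bench. Origin at its middle.
- bowl: bystander: turned wooden bowl, 120 mm across, 50 mm high, out to one side. Origin at the centre of its foot.
- brushes: bystander: white pot, 72 mm across, 85 mm high, with brushes to about 210 mm, out to one side. Origin at the centre of its foot.
Not all that is in view belongs to the job. Of the things shaped like the vise, the grey one is meant.

How it is judged:
By the outcome, as a careful person would: the job done as asked, in the order asked, and still so for the second after the job is handed in, while the arm keeps its last pose, push and grip.
It also fails if it takes over 64 s, if anything falls off the work surface, if the arm or the gripper's body presses on something with over 40 N, if the wrist force passes 120 N, or if a joint passes its speed limit or range.

## Working session

There is one attempt and no reset: what is moved stays moved. The work goes in short steps, Python scripts to look and compute and a shell command to move; the robot and the scene stay as the last step left them, time stands still between calls to the robot, and variables do not carry over. Pictures are saved under pics/ and viewed, at most 10 in all, crops included, and the job is handed in when it is done.

```bash
mkdir -p pics
cat > h.py <<'E'
from workcell import r
import numpy as np, cv2
from scipy.spatial.transform import Rotation as Ro
def pts(cam,depth,mask=None):
    c=r.calibration(cam);K=np.array(c["intrinsics"]);R=np.array(c["R"]);t=np.array(c["t"])
    m=depth>0
    if mask is not None:m&=mask
    v,u=np.nonzero(m);d=depth[v,u]
    P=np.c_[(u-K[0,2])/K[0,0]*d,(v-K[1,2])/K[1,1]*d,d]
    return (P-t)@R
def rect(P):
    return cv2.minAreaRect((P[:,:2]*1000).astype(np.float32))
def totool(d):
    s=r.state();q=s["tool_rot"];return Ro.from_quat([q[1],q[2],q[3],q[0]]).inv().apply(d)
E
python3 - <<'E'
from h import *
s=r.state();print({k:np.round(v,3) for k,v in s.items()})
for cam in("top","side"):
    im,d=r.get_image(cam);cv2.imwrite(f"pics/{cam}0.png",im)
    for th in("case","guard_pull","leaf","vise","pin","screwdriver","bowl","brushes"):
        for o in r.regions_of(cam,th)[:3]:
            P=pts(cam,d,o["mask"])
            print(cam,th,round(o["score"],2),o["bbox"],len(P),np.round(np.median(P,0),3) if len(P) else "",np.round(np.percentile(P[:,2],95),3) if len(P) else "")
E
```

```text
{'time_s': np.float64(0.0), 'joints': array([-1.033,  0.502, -0.427,  1.551,  0.221,  1.138, -0.21 ]), 'qvel': array([-0.001, -0.001, -0.001,  0.001, -0.001, -0.001,  0.   ]), 'joint_torque': array([ 0.0000e+00, -5.6951e+01, -5.8160e+00, -2.8094e+01,  1.1000e-02,
        1.2000e-02, -0.0000e+00]), 'ee_pos': array([0.176, 0.625, 0.303]), 'tool_rot': array([-0.   ,  0.137,  0.991, -0.001]), 'force': array([ 0.506,  0.269, -0.053]), 'torque': array([-0.005,  0.012, -0.007]), 'gripper_force': np.float64(0.0), 'opening': np.float64(1.0)}
top case 0.68 [206.2, 126.5, 274.3, 221.4] 6210 [0.574 0.228 0.049] 0.06
top case 0.52 [459.8, 147.7, 503.0, 189.1] 1230 [ 0.592 -0.509  0.023] 0.049
top guard_pull 0.56 [206.6, 168.9, 269.4, 217.3] 2885 [0.522 0.231 0.052] 0.059
top vise 0.75 [322.5, 224.9, 380.0, 296.6] 2673 [ 0.308 -0.1    0.063] 0.103
top vise 0.73 [354.8, 127.0, 412.7, 201.0] 2611 [ 0.585 -0.188  0.061] 0.103
top vise 0.66 [194.4, 240.1, 252.6, 315.6] 2934 [0.259 0.28  0.062] 0.104
top pin 0.46 [313.1, 184.5, 324.2, 213.0] 86 [ 0.519 -0.005  0.006] 0.011
top screwdriver 0.78 [304.5, 84.0, 317.1, 145.1] 359 [0.741 0.019 0.019] 0.026
top bowl 0.57 [461.9, 148.7, 503.8, 189.8] 1253 [ 0.592 -0.51   0.023] 0.049
side case 0.78 [241.2, 137.6, 342.4, 209.3] 4061 [0.553 0.208 0.048] 0.06
side guard_pull 0.83 [250.2, 154.1, 313.5, 194.7] 1366 [0.519 0.229 0.053] 0.071
side vise 0.95 [178.9, 175.2, 246.2, 234.9] 2187 [0.243 0.248 0.058] 0.103
side vise 0.78 [334.1, 293.7, 404.8, 388.8] 4010 [ 0.255 -0.413  0.061] 0.102
side vise 0.7 [357.7, 201.7, 426.2, 267.2] 2573 [ 0.556 -0.212  0.06 ] 0.103
side screwdriver 0.67 [355.7, 176.2, 378.4, 196.1] 182 [0.722 0.017 0.02 ] 0.026
side bowl 0.82 [449.6, 272.0, 493.8, 308.8] 1308 [ 0.608 -0.495  0.027] 0.05
side bowl 0.16 [246.2, 94.6, 267.8, 151.7] 649 [0.595 0.448 0.069] 0.183
side brushes 0.63 [245.8, 95.9, 267.6, 149.7] 574 [0.596 0.446 0.066] 0.176
```

```bash
python3 -c "
import cv2
a=cv2.imread('pics/top0.png')[70:330,160:520];cv2.imwrite('pics/t1.png',cv2.resize(a,None,fx=2.2,fy=2.2,interpolation=2))"
```

```text
(no output)
```

View pics/t1.png

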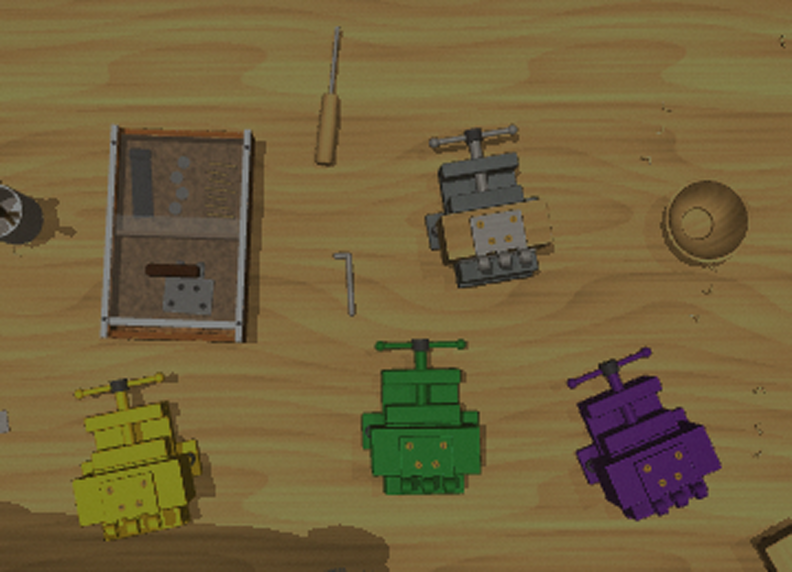

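View pics/side0.png

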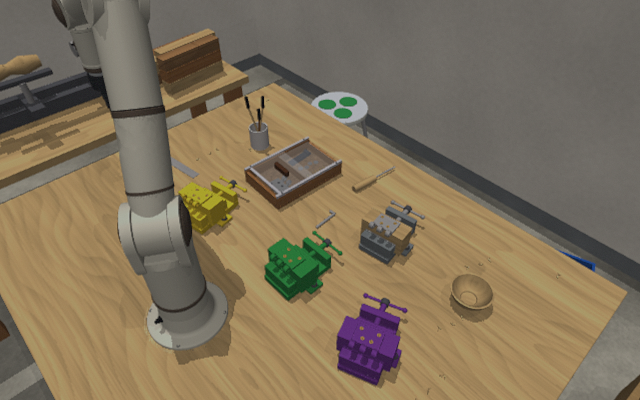

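The top view shows the brown case at crop (180,235), with its pull bar at (172,270) and the leaf at (188,295). The grey vise is at crop (490,225), with its barrel towards the robot. The green, yellow and purple vises are look-alikes. The pin is at (350,285).

Run:
```python
from h import *
im,d=r.get_image("top")
P=pts("top",d)
def sel(lo,hi,x0,x1,y0,y1):
    return P[(P[:,2]>lo)&(P[:,2]<hi)&(P[:,0]>x0)&(P[:,0]<x1)&(P[:,1]>y0)&(P[:,1]<y1)]
c=sel(.04,.068,.38,.78,.09,.36);print("case",rect(c),len(c))
c=sel(.055,.068,.38,.78,.09,.36);print("tracks",rect(c),len(c))
b=sel(.07,.085,.4,.7,.12,.34);print("bar",rect(b),len(b),b.mean(0) if len(b) else 0)
v=sel(.09,.115,.48,.68,-.32,-.08);print("vise top",rect(v),len(v))
v=sel(.098,.115,.48,.68,-.32,-.08);print("leaf+barrel",rect(v),len(v))
v=sel(.092,.0975,.48,.68,-.32,-.08);print("block",rect(v),len(v))
for th in("leaf","barrel_mid"):
    for o in r.regions_of("top",th)[:3]:
        Q=pts("top",d,o["mask"]);print(th,o["score"],o["bbox"],len(Q),np.median(Q,0))
```

```text
case ((549.7828369140625, 230.1968994140625), (191.5697479248047, 341.2091064453125), 87.46656036376953) 5679
tracks ((575.1395874023438, 228.96435546875), (191.06884765625, 288.156982421875), 87.4283676147461) 884
bar ((522.9854125976562, 231.60638427734375), (67.8543701171875, 15.0219087600708), 89.57169342041016) 127 [0.52314727 0.23012354 0.07523018]
vise top ((561.8074951171875, -201.73287963867188), (81.8528823852539, 139.77503967285156), 9.031147956848145) 1072
leaf+barrel ((559.5308837890625, -202.84286499023438), (79.21306610107422, 125.32929229736328), 5.207581996917725) 436
block ((566.6943359375, -200.8021240234375), (71.38488006591797, 139.49853515625), 9.00794506072998) 483
barrel_mid 0.94 [421.5, 226.0, 487.6, 307.2] 3067 [ 0.28265824 -0.38730373  0.06116152]
barrel_mid 0.88 [353.7, 129.9, 412.1, 202.5] 2662 [ 0.58531212 -0.18756307  0.0614618 ]
barrel_mid 0.67 [193.9, 240.6, 251.2, 316.7] 2778 [0.25802895 0.27735706 0.06309911]
```

```bash
python3 -m handwheel '[[[-35,-22,0,0],[-70,-45,0,0],[-105,-68,0,0],[-140,-90,0,0],[-175,-113,0,0]]]' 0; python3 -m handwheel '[[[-35,-22,0,0],[-70,-45,0,0],[-105,-68,0,0],[-140,-90,0,0],[-175,-113,0,0]]]';python3 -m handwheel '[[[-35,-22,0,-4],[-70,-45,0,-9],[-91,-59,0,-13],[-91,-59,0,-13]]]'
python3 - <<'E'
from h import *
im,d=r.get_image("wrist");cv2.imwrite("pics/w1.png",im)
P=pts("wrist",d)
b=P[(P[:,2]>.068)&(P[:,2]<.085)&(abs(P[:,0]-.52)<.06)&(abs(P[:,1]-.23)<.06)]
print(len(b),rect(b) if len(b) else 0)
s=r.state();print(s["ee_pos"],s["tool_rot"])
for th in("leaf","guard_pull"):
    for o in r.regions_of("wrist",th)[:3]:
        Q=pts("wrist",d,o["mask"]);print(th,o["score"],o["bbox"],len(Q),np.median(Q,0),rect(Q))
E
```

```text
time_s: 1.47
ee_pos: [0.315, 0.4681, 0.3041]
tool_rot: [0.0, 0.137, 0.991, 0.0]
force: [1.4, 1.1, -0.5]
opening: 1.0
gripper_force: 0.0
time_s: 1.88
ee_pos: [0.4526, 0.312, 0.3043]
tool_rot: [0.0, 0.137, 0.991, 0.0]
force: [0.9, 0.6, -0.6]
opening: 0.997
gripper_force: 0.0
time_s: 2.22
ee_pos: [0.5278, 0.2248, 0.3038]
tool_rot: [0.001, 0.028, 1.0, -0.002]
force: [0.0, -0.9, -0.0]
opening: 0.998
gripper_force: 0.0
1584 ((521.5046997070312, 234.64959716796875), (68.98643493652344, 16.18532371520996), 87.21048736572266)
[0.52547411 0.22816658 0.30372063] [ 3.35189138e-04  2.74963351e-02  9.99621674e-01 -5.90344454e-04]
guard_pull 0.64 [223.8, 88.8, 427.2, 255.1] 31474 [0.51091108 0.24009095 0.05479294] ((520.2197265625, 239.59359741210938), (175.41676330566406, 155.97727966308594), 88.15817260742188)
```

View pics/w1.png

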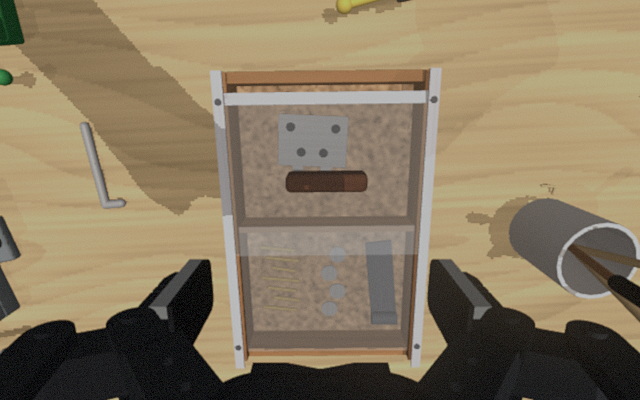

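The wrist view shows the guard with its bar at (326,181), and the leaf under the glass at (312,140) with its knuckles towards the bar. The bar is about 5 mm off the tool.

```bash
python3 -m handwheel '[[[4,5,40,0],[4,5,80,0],[4,5,115,0],[4,5,145,0],[4,5,145,0]]]'; python3 -m handwheel '[[[0,0,15,0],[0,0,30,0],[0,0,30,0],[0,0,30,0]]]';python3 -m handwheel '[[[0,0,0,0],[0,0,0,0],[0,0,0,0],[0,0,0,0],[0,0,0,0]]]' 0.5 40;python3 -m handwheel '[[[0,0,0,0],[0,0,0,0],[0,0,0,0],[0,0,0,0],[0,0,0,0]]]'
```

```text
time_s: 2.78
ee_pos: [0.514, 0.2376, 0.153]
tool_rot: [-0.005, 0.022, 1.0, -0.002]
force: [-1.1, -2.0, -0.3]
opening: 1.002
gripper_force: 0.0
time_s: 3.12
ee_pos: [0.5244, 0.2398, 0.1358]
tool_rot: [0.006, 0.023, 1.0, 0.002]
force: [1.3, -3.7, 24.2]
opening: 1.001
gripper_force: 11.7
time_s: 3.53
ee_pos: [0.5293, 0.2315, 0.1411]
tool_rot: [0.01, 0.026, 1.0, -0.003]
force: [-1.4, -24.1, 62.2]
opening: 0.763
gripper_force: 43.2
time_s: 3.95
ee_pos: [0.5293, 0.2315, 0.1411]
tool_rot: [0.01, 0.026, 1.0, -0.003]
force: [-1.5, -23.5, 63.6]
opening: 0.765
gripper_force: 43.2
```

Contact force says a finger landed on the bar's top. Lifting, opening, and re-measuring.

```bash
python3 -m handwheel '[[[0,0,-20,0],[0,0,-40,0],[0,0,-70,0],[0,0,-70,0],[0,0,-70,0]]]' 0 ;python3 -m handwheel '[[[0,0,0,0],[0,0,0,0],[0,0,0,0]]]'
python3 - <<'E'
from h import *
s=r.state();print(s["ee_pos"],s["tool_rot"])
im,d=r.get_image("wrist");cv2.imwrite("pics/w2.png",im)
P=pts("wrist",d)
b=P[(P[:,2]>.066)&(P[:,2]<.088)&(abs(P[:,0]-.52)<.06)&(abs(P[:,1]-.23)<.06)]
print("wrist",len(b),rect(b) if len(b) else 0)
im,d=r.get_image("side");P=pts("side",d)
b=P[(P[:,2]>.068)&(P[:,2]<.085)&(abs(P[:,0]-.52)<.06)&(abs(P[:,1]-.23)<.06)]
print("side",len(b),rect(b) if len(b) else 0)
E
```

```text
time_s: 4.37
ee_pos: [0.5205, 0.2398, 0.2032]
tool_rot: [0.003, 0.023, 1.0, 0.002]
force: [-0.1, 0.4, 1.1]
opening: 0.999
gripper_force: 0.0
time_s: 4.62
ee_pos: [0.5185, 0.2374, 0.1981]
tool_rot: [-0.001, 0.024, 1.0, -0.0]
force: [-0.4, 0.2, 1.1]
opening: 1.002
gripper_force: 0.0
[0.51847766 0.2374456  0.19807448] [-9.12801333e-04  2.35929412e-02  9.99721172e-01 -3.43770746e-04]
wrist 3616 ((534.529052734375, 230.1377410888672), (70.00714111328125, 16.131338119506836), 87.299072265625)
side 76 ((534.2354736328125, 228.13352966308594), (70.44808197021484, 16.619169235229492), 86.65581512451172)
```

View pics/w2.png

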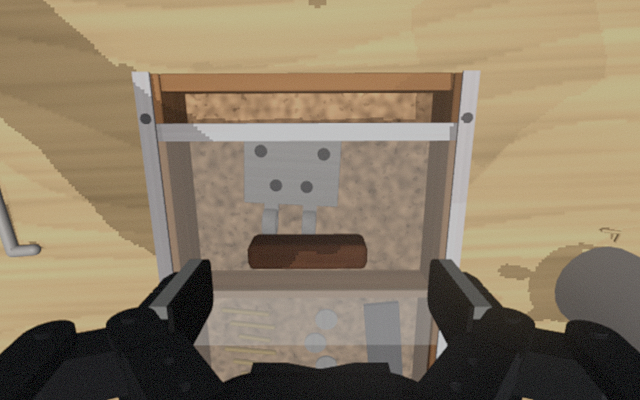

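The bar is now at (307,252), about 8 mm to the -y side of the finger midline, and the guard has moved about 13 mm. The leaf is at (292,175).

```bash
python3 -m handwheel '[[[-16,-7,10,0],[-16,-7,30,0],[-16,-7,40,0],[-16,-7,40,0],[-16,-7,40,0]]]'; python3 -m handwheel '[[[0,0,12,0],[0,0,24,0],[0,0,35,0],[0,0,35,0],[0,0,35,0]]]'
```

```text
time_s: 5.13
ee_pos: [0.5338, 0.2297, 0.1578]
tool_rot: [-0.001, 0.024, 1.0, -0.0]
force: [0.6, 0.1, 0.6]
opening: 1.001
gripper_force: 0.0
time_s: 5.55
ee_pos: [0.5341, 0.2293, 0.1227]
tool_rot: [-0.001, 0.024, 1.0, -0.0]
force: [-0.6, -1.1, -0.1]
opening: 0.997
gripper_force: 0.0
```

No contact. Close on the bar.

```bash
python3 -m handwheel '[[[0,0,0,0],[0,0,0,0],[0,0,0,0],[0,0,0,0],[0,0,0,0]]]' 0.5 30;python3 -m handwheel '[[[-10,0,0,0],[-25,0,0,0],[-40,0,0,0],[-55,0,0,0],[-70,0,0,0]]]';python3 -m handwheel '[[[-15,0,0,0],[-30,0,0,0],[-40,0,0,0],[-45,0,0,0],[-45,0,0,0]]]'
```

```text
time_s: 5.97
ee_pos: [0.5354, 0.229, 0.1245]
tool_rot: [0.0, 0.024, 1.0, -0.0]
force: [0.6, -2.6, 5.8]
opening: 0.811
gripper_force: 37.5
time_s: 6.38
ee_pos: [0.6055, 0.2259, 0.1245]
tool_rot: [-0.0, 0.024, 1.0, -0.0]
force: [-1.4, -1.8, 4.8]
opening: 0.811
gripper_force: 37.7
time_s: 6.8
ee_pos: [0.6432, 0.2245, 0.1243]
tool_rot: [-0.008, 0.024, 1.0, -0.002]
force: [-25.4, -6.4, 26.3]
opening: 0.81
gripper_force: 40.0
```

```bash
python3 -m handwheel '[[[-5,0,0,0],[-5,0,0,0],[-5,0,0,0]]]'; python3 -m handwheel '[[[5,0,0,0],[5,0,0,0],[5,0,0,0],[5,0,0,0]]]' 0; python3 -m handwheel '[[[0,0,-35,0],[0,0,-70,0],[20,0,-95,0],[60,0,-95,0],[95,0,-95,0]]]';python3 -m handwheel '[[[15,0,0,0],[15,0,0,0],[15,0,0,0],[15,0,0,0]]]'
python3 - <<'E'
from h import *
s=r.state();print(s["ee_pos"],s["tool_rot"])
im,d=r.get_image("wrist");cv2.imwrite("pics/w3.png",im)
P=pts("wrist",d)
b=P[(P[:,2]>.07)&(P[:,2]<.085)&(abs(P[:,0]-.64)<.06)&(abs(P[:,1]-.23)<.06)]
print("bar w",len(b),rect(b) if len(b) else 0)
for o in r.regions_of("wrist","leaf")[:2]:
    Q=pts("wrist",d,o["mask"]);print("leaf",o["score"],o["bbox"],rect(Q));Q=Q[(Q[:,2]<.0185)&(Q[:,2]>.012)];print(rect(Q))
im,d=r.get_image("top");P=pts("top",d)
b=P[(P[:,2]>.07)&(P[:,2]<.085)&(abs(P[:,0]-.64)<.06)&(abs(P[:,1]-.23)<.06)]
print("bar t",len(b),rect(b) if len(b) else 0)
E
```

```text
time_s: 7.05
ee_pos: [0.645, 0.2245, 0.1237]
tool_rot: [-0.011, 0.023, 1.0, -0.002]
force: [-30.7, -5.5, 26.8]
opening: 0.807
gripper_force: 41.0
time_s: 7.38
ee_pos: [0.6506, 0.2243, 0.124]
tool_rot: [0.001, 0.024, 1.0, 0.0]
force: [0.6, -0.9, 0.1]
opening: 0.997
gripper_force: 0.0
time_s: 7.8
ee_pos: [0.5561, 0.2291, 0.2212]
tool_rot: [0.003, 0.025, 1.0, 0.001]
force: [-1.1, 0.5, 0.1]
opening: 1.001
gripper_force: 0.0
time_s: 8.13
ee_pos: [0.5416, 0.2291, 0.2193]
tool_rot: [0.001, 0.024, 1.0, 0.0]
force: [0.3, 0.7, 0.3]
opening: 0.999
gripper_force: 0.0
[0.54159785 0.22913732 0.21928081] [9.70365003e-04 2.44256751e-02 9.99701135e-01 2.92728248e-04]
bar w 2334 ((641.1468505859375, 225.5362548828125), (70.03329467773438, 16.62850570678711), 87.8338394165039)
leaf 0.73 [257.9, 97.1, 349.8, 198.5] ((506.93255615234375, 217.92578125), (69.2747802734375, 76.23441314697266), 84.20039367675781)
((504.2433166503906, 217.94845581054688), (68.68102264404297, 71.10752868652344), 83.87452697753906)
bar t 125 ((640.6256713867188, 226.01153564453125), (68.59758758544922, 15.907493591308594), 87.33562469482422)
```

View pics/w3.png

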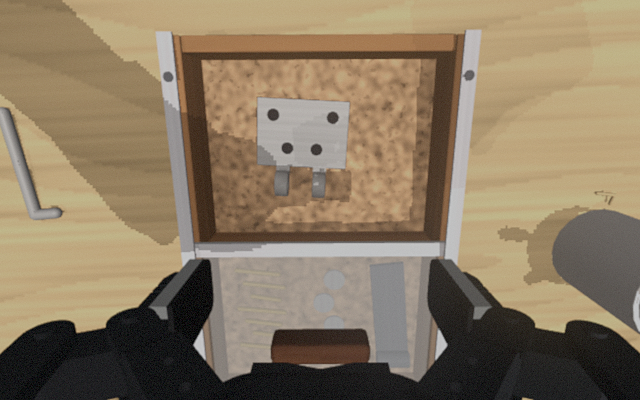

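The bay is fully uncovered. The leaf lies at (303,132) with its knuckles at (283,180) and (318,183), towards +x. The bar sits at case x +65 mm, which matches the end stop. Next I refine the leaf pose and work out the tool shift.

```bash
cat >> h.py <<'E'
def leafpose(Q,z0,yaw0):
    # plate pose from top-face points (z0 top of plate)
    A=Q[(abs(Q[:,2]-z0)<.0025)]
    x=np.array([np.cos(yaw0),np.sin(yaw0)]);pr=A[:,:2]@x
    A=A[pr<np.percentile(pr,1)+.047]
    return rect(A),len(A)
E
python3 - <<'E'
from h import *
im,d=r.get_image("wrist")
o=r.regions_of("wrist","leaf")[0];Q=pts("wrist",d,o["mask"])
print(np.percentile(Q[:,2],[5,50,95]));zm=np.median(Q[:,2])
(c,w,a),n=leafpose(Q,zm,np.radians(-6));print(c,w,a,n)
s=r.state();print(s["ee_pos"],np.degrees(2*np.arctan2(s["tool_rot"][2],s["tool_rot"][1]))-90)
E
```

```text
[0.01636292 0.01755909 0.02966729]
(492.3819274902344, 219.72755432128906) (67.71358489990234, 47.765533447265625) 84.42105102539062 5825
[0.54076152 0.22906663 0.2185654 ] 87.19567520815056
```

```bash
python3 -m handwheel '[[[38,-11,0,3],[42,-12,30,3],[42,-12,65,3],[42,-12,95,3],[42,-12,118,3]]]';python3 -m handwheel '[[[0,0,10,0],[0,0,18,0],[0,0,18,0],[0,0,18,0]]]'
python3 - <<'E'
from h import *
s=r.state();print(s["ee_pos"],s["force"],np.degrees(2*np.arctan2(s["tool_rot"][2],s["tool_rot"][1]))-90)
im,d=r.get_image("wrist");cv2.imwrite("pics/w4.png",im)
E
```

```text
time_s: 8.8
ee_pos: [0.4969, 0.2188, 0.0988]
tool_rot: [-0.001, 0.05, 0.999, -0.0]
force: [0.7, -0.5, -0.0]
opening: 1.0
gripper_force: 0.0
time_s: 9.13
ee_pos: [0.4981, 0.2197, 0.0835]
tool_rot: [0.0, 0.05, 0.999, 0.0]
force: [-0.3, -0.2, 0.7]
opening: 1.0
gripper_force: 0.0
[0.49809102 0.21970189 0.08345786] [-0.32952809 -0.22073174  0.71131314] 84.25406825906734
```

View pics/w4.png

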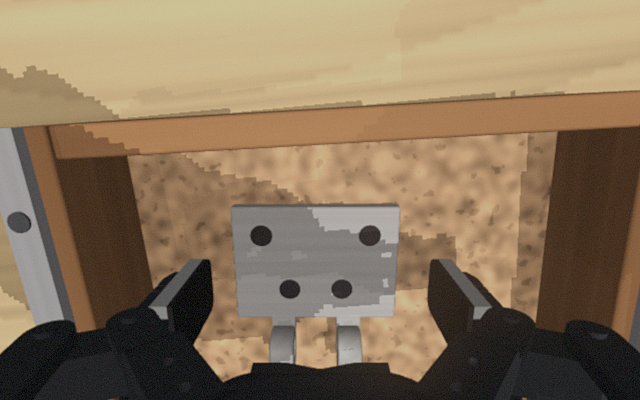

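The leaf (centre col ~316) is centred between the pads (~320) and aligned. Now descend and close.

```bash
python3 -m handwheel '[[[0,-1,5,0],[0,-1,10,0],[0,-1,10,0],[0,-1,10,0]]]';python3 -m handwheel '[[[0,0,0,0],[0,0,0,0],[0,0,0,0],[0,0,0,0],[0,0,0,0]]]' 0.5 60
```

```text
time_s: 9.52
ee_pos: [0.4972, 0.2183, 0.0729]
tool_rot: [-0.0, 0.05, 0.999, -0.0]
force: [-0.9, 0.1, -0.7]
opening: 1.001
gripper_force: 0.0
time_s: 9.93
ee_pos: [0.4986, 0.2196, 0.0762]
tool_rot: [0.002, 0.05, 0.999, 0.001]
force: [-5.1, -1.1, 25.1]
opening: 0.776
gripper_force: 69.8
```

```bash
python3 -m handwheel '[[[0,0,-5,0],[0,0,-15,0],[0,0,-30,0],[0,0,-60,0],[0,0,-100,0]]]';python3 -m handwheel '[[[0,0,-40,0],[0,0,-60,0],[0,0,-60,0],[0,0,-60,0],[0,0,-60,0]]]'
python3 - <<'E'
from h import *
s=r.state();print(s["ee_pos"],s["force"],s["opening"],np.degrees(2*np.arctan2(s["tool_rot"][2],s["tool_rot"][1]))-90)
im,d=r.get_image("wrist");cv2.imwrite("pics/w5.png",im)
P=pts("wrist",d)
o=r.regions_of("wrist","leaf")[0];Q=pts("wrist",d,o["mask"]);e=s["ee_pos"]
Q=Q[(abs(Q[:,2]-np.median(Q[:,2]))<.003)]
A=np.c_[Q[:,:2]-e[:2],np.ones(len(Q))];print(o["score"],np.linalg.lstsq(A,Q[:,2],rcond=None)[0], rect(Q))
E
```

```text
time_s: 10.35
ee_pos: [0.495, 0.2172, 0.1714]
tool_rot: [-0.003, 0.05, 0.999, -0.001]
force: [0.5, -0.3, -2.5]
opening: 0.767
gripper_force: 67.5
time_s: 10.77
ee_pos: [0.4964, 0.2177, 0.2318]
tool_rot: [-0.001, 0.05, 0.999, -0.001]
force: [-0.7, -0.0, -2.2]
opening: 0.771
gripper_force: 67.6
[0.49639905 0.21768178 0.23184519] [-0.70621425 -0.00302345 -2.23600786] 0.7710498331090495 84.24736702416888
0.76 [-0.00442799 -0.0039204   0.17228631] ((500.84039306640625, 218.42605590820312), (68.49647521972656, 67.74766540527344), 84.84390258789062)
```

View pics/w5.png

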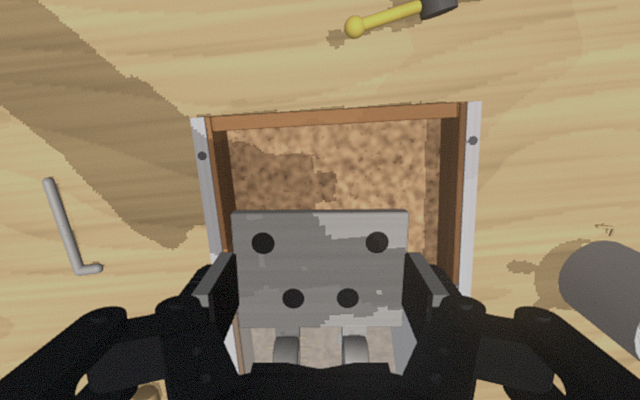

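The leaf is held level between the pads at (320,265), and the case bay is empty. Now I carry it over the vise for a close look.

```bash
python3 -m handwheel '[[[-12,-38,-8,0],[-24,-76,-16,0],[-36,-114,-24,0],[-48,-152,-32,0],[-60,-190,-40,0]]]';python3 -m handwheel '[[[-12,-38,-8,0],[-24,-76,-16,0],[-36,-114,-24,0],[-48,-152,-32,0],[-60,-190,-40,0]]]';python3 -m handwheel '[[[-6,-32,0,-5],[-6,-32,0,-10],[-6,-32,0,-14.5],[-6,-32,0,-14.5],[-6,-32,0,-14.5]]]';python3 -m handwheel '[[[0,0,0,0],[0,0,0,0],[0,0,0,0]]]'
cat > look.py <<'E'
from h import *
import sys
s=r.state();yt=np.degrees(2*np.arctan2(s["tool_rot"][2],s["tool_rot"][1]))-90;print(s["ee_pos"],yt)
im,d=r.get_image("wrist");cv2.imwrite(sys.argv[1],im);np.save("d.npy",d)
P=pts("wrist",d);np.save("P.npy",P)
W=P[(abs(P[:,0]-.56)<.1)&(abs(P[:,1]+.2)<.1)]
T=W[(W[:,2]>.0925)&(W[:,2]<.12)]
print("all top",rect(T),len(T))
B=W[(W[:,2]>.108)&(W[:,2]<.122)];print("barrel top",rect(B),len(B),B.mean(0))
o=r.regions_of("wrist","leaf");print([(x["score"],x["bbox"]) for x in o])
E
python3 look.py pics/w6.png
```

```text
time_s: 11.28
ee_pos: [0.5371, 0.0215, 0.2714]
tool_rot: [-0.002, 0.05, 0.999, -0.0]
force: [0.2, 0.3, -1.4]
opening: 0.768
gripper_force: 67.6
time_s: 11.7
ee_pos: [0.578, -0.1735, 0.3111]
tool_rot: [-0.002, 0.05, 0.999, 0.0]
force: [0.8, -0.2, -1.8]
opening: 0.769
gripper_force: 67.6
time_s: 12.12
ee_pos: [0.5809, -0.2038, 0.311]
tool_rot: [-0.001, -0.075, 0.997, 0.001]
force: [-0.2, -0.8, -1.4]
opening: 0.77
gripper_force: 67.7
time_s: 12.37
ee_pos: [0.5815, -0.2036, 0.3127]
tool_rot: [-0.0, -0.076, 0.997, 0.0]
force: [0.4, 0.3, -1.9]
opening: 0.771
gripper_force: 67.7
[ 0.58148243 -0.20359967  0.31265932] 98.75493251511037
all top ((559.4102172851562, -202.96214294433594), (75.75041961669922, 140.133056640625), 8.889318466186523) 12612
barrel top ((531.7221069335938, -207.4801483154297), (19.516368865966797, 67.72887420654297), 9.632478713989258) 1402 [ 0.53143479 -0.20754474  0.11455376]
[(0.6, [234.1, 209.1, 407.3, 362.9])]
```

View pics/w6.png

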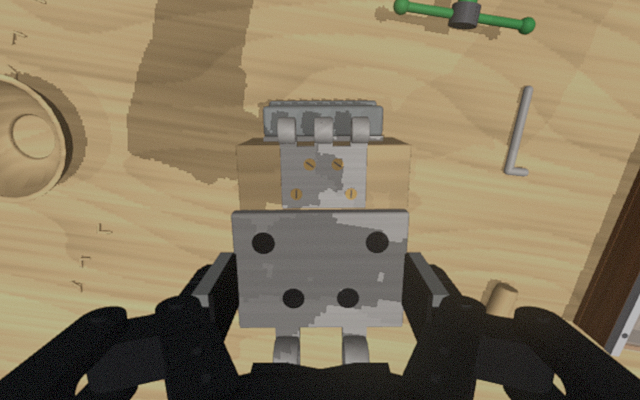

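The wrist view shows the grey vise with its three fixed knuckles at cols 287, 324 and 360, row ~130. The held leaf's plate spans rows 210-325 below them. Next I fit the barrel axis and the held leaf in yawed coordinates.

```bash
cat > fit.py <<'E'
from h import *
from scipy.optimize import least_squares
s=r.state();e=s["ee_pos"]*1000;ty=2*np.arctan2(s["tool_rot"][2],s["tool_rot"][1])-np.pi/2
im,d=r.get_image("wrist");P=pts("wrist",d)*1000
T=P[(abs(P[:,0]-560)<100)&(abs(P[:,1]+200)<100)&(abs(P[:,2]-95)<3)]
K=P[(abs(P[:,0]-530)<40)&(abs(P[:,1]+207)<60)&(P[:,2]>102)&(P[:,2]<122)]
yaw=np.radians(8.9)
def f(p):  # axis point at mid: x0, yaw, z ; cylinder r10
    c,sn=np.cos(p[1]),np.sin(p[1]); vx=(K2[:,0]-p[0])*c+(K2[:,1]+207)*sn
    return np.hypot(vx,K2[:,2]-p[2])-10
K2=K[K[:,2]>106.5]
q=least_squares(f,[532,yaw,105],loss="soft_l1",f_scale=.5);print("axis x at y=-207, yaw, z",q.x[0],np.degrees(q.x[1]),q.x[2],len(K2),np.sqrt(np.mean(q.fun**2)))
yaw=q.x[1];vy=-(K2[:,0])*np.sin(yaw)+K2[:,1]*np.cos(yaw)
h,b=np.histogram(vy,bins=np.arange(vy.min()-2,vy.max()+3,1));print([(int(x),int(n)) for x,n in zip(b,h)])
cy=(np.percentile(vy,.3)+np.percentile(vy,99.7))/2;print("vy ext",np.percentile(vy,[.3,99.7]),cy)
# axis mid in world: point on axis with vy=cy
x0=q.x[0];u=np.array([-np.sin(yaw),np.cos(yaw)]);p0=np.array([x0,-207.]);mid=p0+u*(cy-p0@u);print("mid",mid)
# held leaf in tool-yaw frame
R=np.array([[np.cos(ty-np.pi/2),np.sin(ty-np.pi/2)],[-np.sin(ty-np.pi/2),np.cos(ty-np.pi/2)]])
# leaf frame 'x' forward = world direction ty-90
o=r.regions_of("wrist","leaf")[0];L=pts("wrist",d,o["mask"])*1000
zt=np.median(L[:,2]);L=L[abs(L[:,2]-zt)<2.5];l=(L[:,:2]-e[:2])@R.T
pl=l[(l[:,0]<np.percentile(l[:,0],.5)+49)]
print("tcp",e,"tool yaw",np.degrees(ty)-90,"plate top",zt-e[2],"plate rel x",np.percentile(l[:,0],[.5,99]),"y",np.percentile(pl[:,1],[.5,99.5]),rect(pl/1000))
kn=l[(l[:,0]>np.percentile(l[:,0],.5)+53)]
if len(kn):print("kn y",np.percentile(kn[:,1],[1,50,99]))
E
python3 fit.py
```

```text
axis x at y=-207, yaw, z 531.8094552339109 9.054811459547585 106.34386223000858 1434 0.6517238537125098
[(-324, 0), (-323, 0), (-322, 28), (-321, 40), (-320, 29), (-319, 36), (-318, 38), (-317, 33), (-316, 40), (-315, 32), (-314, 30), (-313, 44), (-312, 28), (-311, 38), (-310, 39), (-309, 4), (-308, 0), (-307, 0), (-306, 0), (-305, 0), (-304, 0), (-303, 0), (-302, 0), (-301, 0), (-300, 0), (-299, 0), (-298, 0), (-297, 0), (-296, 0), (-295, 25), (-294, 53), (-293, 27), (-292, 26), (-291, 54), (-290, 27), (-289, 27), (-288, 54), (-287, 27), (-286, 44), (-285, 35), (-284, 27), (-283, 48), (-282, 28), (-281, 0), (-280, 0), (-279, 0), (-278, 0), (-277, 0), (-276, 0), (-275, 0), (-274, 0), (-273, 0), (-272, 0), (-271, 0), (-270, 0), (-269, 0), (-268, 0), (-267, 44), (-266, 42), (-265, 32), (-264, 41), (-263, 35), (-262, 32), (-261, 42), (-260, 34), (-259, 36), (-258, 36), (-257, 33), (-256, 36), (-255, 29), (-254, 1), (-253, 0), (-252, 0)]
vy ext [-322.34342979 -254.71637424] -288.5299020132787
mid [ 531.8745647  -207.40855501]
tcp [ 581.54944545 -203.75479093  312.91672744] tool yaw 8.76662976210595 plate top -58.58481318424816 plate rel x [-28.47394412  24.71807141] y [-31.89805286  34.26339341] ((-4.17045783996582, 1.1257820129394531), (49.57734680175781, 68.27950286865234), 0.2040536105632782)
kn y [-17.10919293  -7.56462695  20.116929  ]
```

```bash
python3 -m handwheel '[[[35,1,0,0],[70,3,15,-0.2],[83.4,3,50,-0.2],[83.4,3,85,-0.2],[83.4,3,111,-0.2]]]';python3 -m handwheel '[[[0,0,0,0],[0,0,0,0],[0,0,0,0],[0,0,0,0]]]'
cat > side.py <<'E'
from h import *
import sys
s=r.state();e=s["ee_pos"]*1000;ty=np.degrees(2*np.arctan2(s["tool_rot"][2],s["tool_rot"][1]))-180
print(e,ty,s["force"],s["opening"])
f=np.array([np.cos(np.radians(9)),np.sin(np.radians(9))]);l=np.array([-f[1],f[0]])
eye=e[:2]+33.8*f+1.2*l;dd=eye-np.array([531.9,-207.4]);print("eye err fwd,left,z",dd@f,dd@l,e[2]-161.3)
im,d=r.get_image("side");cv2.imwrite(sys.argv[1],cv2.resize(im[170:290,330:470],None,fx=5,fy=5,interpolation=2))
im,d=r.get_image("top");cv2.imwrite(sys.argv[1][:-4]+"t.png",cv2.resize(im[110:220,340:430],None,fx=5,fy=5,interpolation=2))
E
python3 side.py pics/s1.png
```

```text
time_s: 12.98
ee_pos: [0.4967, -0.2144, 0.2005]
tool_rot: [-0.0, -0.077, 0.997, -0.0]
force: [-0.2, 0.0, -1.8]
opening: 0.769
gripper_force: 67.6
time_s: 13.32
ee_pos: [0.5003, -0.2143, 0.2041]
tool_rot: [0.002, -0.078, 0.997, -0.001]
force: [0.8, 0.6, -1.4]
opening: 0.772
gripper_force: 68.2
[ 500.34198464 -214.34794397  204.09771157] 8.971864583744349 [ 0.77732419  0.58975117 -1.361251  ] 0.772012869576763
eye err fwd,left,z 1.543618278716073 -0.7256419999302749 42.797711571377704
```

View pics/s1.png

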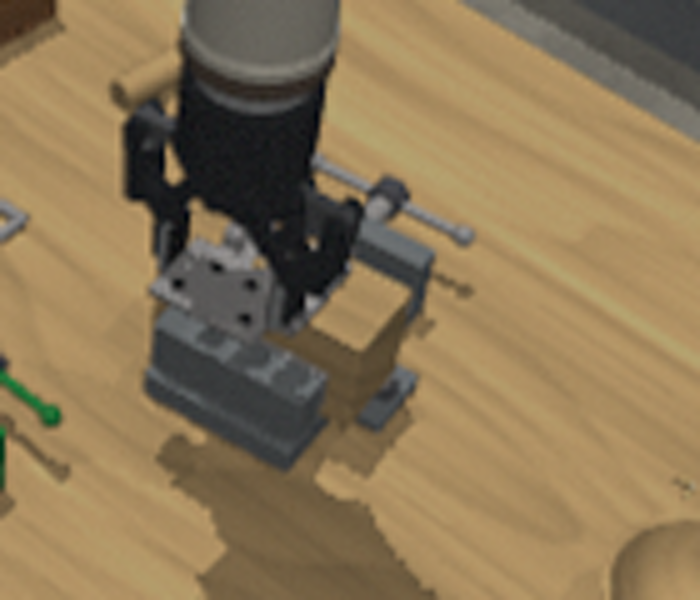

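The side view shows the leaf held level at (215,285), above the jaw and on the barrel side of the block. Let it settle, then take a new reading.

```bash
python3 -m handwheel '[[[0,0,0,0],[0,0,0,0],[0,0,0,0],[0,0,0,0],[0,0,0,0]]]';python3 -m handwheel '[[[0,0,0,0],[0,0,0,0],[0,0,0,0],[0,0,0,0],[0,0,0,0]]]';python3 side.py pics/s2.png; python3 -c "
from h import *
im,d=r.get_image('wrist');P=pts('wrist',d,r.regions_of('wrist','leaf')[0]['mask'])*1000
print(r.state()['ee_pos'])"
```

```text
time_s: 13.83
ee_pos: [0.4986, -0.2139, 0.2019]
tool_rot: [-0.0, -0.078, 0.997, -0.0]
force: [-0.0, -0.3, -2.0]
opening: 0.773
gripper_force: 68.2
time_s: 14.25
ee_pos: [0.4986, -0.2139, 0.2018]
tool_rot: [-0.0, -0.078, 0.997, 0.0]
force: [0.2, -0.3, -1.6]
opening: 0.765
gripper_force: 68.2
[ 498.56137807 -213.94086617  201.84724787] 8.95591728262832 [ 0.17679647 -0.32405156 -1.6461362 ] 0.7654748598244902
eye err fwd,left,z -0.15138506731035012 -0.04502776291857792 40.547247871866404
[ 0.4985525  -0.21391514  0.2018571 ]
```

```bash
python3 -m handwheel '[[[0,0,6,0],[0,0,12,0],[0,0,17,0],[0,0,20,0],[0,0,20,0]]]';python3 -m handwheel '[[[0,0,2,0],[0,0,4,0],[0,0,6,0],[0,0,8,0],[0,0,8,0]]]';python3 -m handwheel '[[[0,0,2,0],[0,0,4,0],[0,0,6,0],[0,0,6,0],[0,0,6,0]]]';python3 side.py pics/s3.png
```

```text
time_s: 14.87
ee_pos: [0.4979, -0.2136, 0.1806]
tool_rot: [-0.001, -0.078, 0.997, 0.001]
force: [-0.2, 0.4, -2.0]
opening: 0.77
gripper_force: 68.2
time_s: 15.28
ee_pos: [0.4984, -0.2139, 0.1735]
tool_rot: [-0.0, -0.078, 0.997, 0.0]
force: [0.2, -0.0, -1.7]
opening: 0.773
gripper_force: 68.2
time_s: 15.7
ee_pos: [0.4985, -0.2138, 0.1677]
tool_rot: [-0.0, -0.078, 0.997, 0.0]
force: [0.1, 0.4, -2.3]
opening: 0.769
gripper_force: 68.2
[ 498.45013204 -213.83860896  167.69046467] 8.95989381411431 [ 0.07940607  0.44862438 -2.27759849] 0.7692809547871076
eye err fwd,left,z -0.24526492316234585 0.0733732040148987 6.390464671879641
```

```bash
python3 -m handwheel '[[[0,0,2,0],[0,0,4,0],[0,0,6.4,0],[0,0,6.4,0],[0,0,6.4,0]]]';python3 -m handwheel '[[[0,1,0,0],[0,1.5,0,0],[0,2,0,0],[0,2,0,0],[0,2,0,0]]]';python3 -m handwheel '[[[0,-1,0,0],[0,-2,0,0],[0,-3,0,0],[0,-4,0,0],[0,-4,0,0]]]';python3 -m handwheel '[[[0,1,0,0],[0,2,0,0],[0,2,0,0],[0,2,0,0],[0,2,0,0]]]';python3 side.py pics/s4.png
```

```text
time_s: 16.22
ee_pos: [0.4984, -0.2139, 0.1612]
tool_rot: [-0.0, -0.078, 0.997, 0.0]
force: [0.3, 0.0, -2.3]
opening: 0.766
gripper_force: 68.2
time_s: 16.63
ee_pos: [0.4983, -0.2123, 0.1616]
tool_rot: [0.0, -0.078, 0.997, -0.0]
force: [-0.4, -1.9, -3.0]
opening: 0.771
gripper_force: 68.1
time_s: 17.05
ee_pos: [0.4989, -0.2161, 0.1615]
tool_rot: [-0.0, -0.078, 0.997, 0.0]
force: [-0.4, -0.4, -1.8]
opening: 0.77
gripper_force: 68.2
time_s: 17.47
ee_pos: [0.4986, -0.2138, 0.1615]
tool_rot: [-0.0, -0.078, 0.997, 0.0]
force: [-0.2, 0.1, -2.1]
opening: 0.77
gripper_force: 68.2
[ 498.57189702 -213.82484197  161.48487403] 8.965559713873091 [-0.17819262  0.13940036 -2.06286032] 0.7698668816779721
eye err fwd,left,z -0.12284544117607953 0.0679224569205942 0.18487402901351402
```

View pics/s4.png

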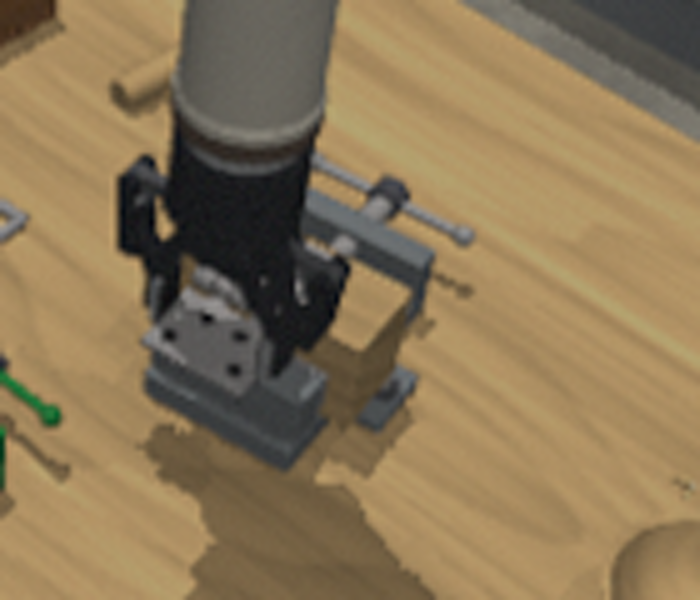

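The leaf is in the slots. The y probe touched lightly at +1.7 mm and not at -2, so I shift -0.3. Next I probe forward (contact expected at 2.5 mm) and check heights with the side camera.

```bash
python3 -m handwheel '[[[-1,-0.3,0,0],[-2,-0.3,0,0],[-3,-0.3,0,0],[-4,-0.3,0,0],[-4,-0.3,0,0]]]';python3 -m handwheel '[[[0,0,0,0],[0,0,0,0]]]';python3 -m handwheel '[[[2,0,0,0],[4,0,0,0],[4,0,0,0],[4,0,0,0],[4,0,0,0]]]';python3 - <<'E'
from h import *
im,d=r.get_image("side");P=pts("side",d)*1000
f=np.array([np.cos(np.radians(9)),np.sin(np.radians(9))]);l=np.array([-f[1],f[0]])
q=P[:,:2]-[531.9,-207.4];x=q@f;y=q@l;z=P[:,2]
m=(x>-58)&(x<-20)&(abs(y)<27)&(z>90)&(z<110)
A=np.c_[x[m]+37.5,y[m],np.ones(m.sum())];c=np.linalg.lstsq(A,z[m],rcond=None)[0];g=abs(A@c-z[m])<1.5
print("loose top",np.linalg.lstsq(A[g],z[m][g],rcond=None)[0],m.sum(),g.sum())
b=(x>20)&(x<65)&(y<-42)&(y>-65)&(z>88)&(z<103);print("block top",np.median(z[b]),b.sum())
k=(abs(x)<9)&(abs(y)<36)&(z>104)&(z<122);print("kn top",np.percentile(z[k],[50,90,97]),k.sum())
E
python3 side.py pics/s5.png
```

```text
time_s: 17.98
ee_pos: [0.5018, -0.2138, 0.1611]
tool_rot: [-0.001, -0.078, 0.997, 0.0]
force: [-2.3, 0.2, -0.3]
opening: 0.771
gripper_force: 68.3
time_s: 18.15
ee_pos: [0.5017, -0.2138, 0.1612]
tool_rot: [-0.001, -0.078, 0.997, 0.0]
force: [-3.8, -0.7, -1.5]
opening: 0.769
gripper_force: 68.3
time_s: 18.57
ee_pos: [0.4991, -0.2141, 0.1617]
tool_rot: [0.0, -0.078, 0.997, -0.0]
force: [0.0, 0.2, -2.2]
opening: 0.767
gripper_force: 68.2
loose top [-1.62026781e-03 -8.92637850e-03  1.00346127e+02] 189 111
block top 93.9293810663903 83
kn top [108.83197414 111.8933755  114.74111631] 34
[ 499.0428414  -214.10679785  161.67828445] 8.973441800447802 [-0.20018981 -1.01683062 -1.89333877] 0.7712319212741481
eye err fwd,left,z 0.2981932090929216 -0.28423400860133796 0.3782844474513638
```

```bash
python3 -m handwheel '[[[0,0,0.3,0],[0,0,0.3,0],[0,0,0.3,0],[0,0,0.3,0],[0,0,0.3,0]]]';python3 -m handwheel '[[[0,0,0,0],[0,0,0,0],[0,0,0,0],[0,0,0,0],[0,0,0,0]]]';python3 -m handwheel '[[[0,0,0,0],[0,0,0,0],[0,0,0,0],[0,0,0,0],[0,0,0,0]]]'
python3 - <<'E'
from h import *
im,d=r.get_image("top")
P=pts("top",d);b=P[(P[:,2]>.07)&(P[:,2]<.085)&(abs(P[:,0]-.64)<.06)&(abs(P[:,1]-.23)<.06)];print("bar",rect(b))
s=r.state();print(s["ee_pos"],s["force"],s["qvel"])
E
```

```text
time_s: 19.13
ee_pos: [0.4986, -0.2142, 0.1612]
tool_rot: [-0.0, -0.078, 0.997, 0.0]
force: [0.0, 0.4, -2.1]
opening: 0.767
gripper_force: 68.2
time_s: 19.55
ee_pos: [0.4986, -0.2142, 0.1612]
tool_rot: [0.0, -0.078, 0.997, 0.0]
force: [-0.4, -0.3, -1.7]
opening: 0.769
gripper_force: 68.2
time_s: 19.97
ee_pos: [0.4986, -0.2142, 0.1612]
tool_rot: [-0.0, -0.078, 0.997, 0.0]
force: [0.0, -0.6, -2.1]
opening: 0.769
gripper_force: 68.2
bar ((640.6456909179688, 225.93142700195312), (69.33428955078125, 15.626930236816406), 87.1795425415039)
[ 0.49860832 -0.2142166   0.16118318] [-0.11630495  0.85422607 -2.85070959] [-0.00062543 -0.00127712  0.00065117 -0.00027796 -0.0001702  -0.00041827
 -0.0007894 ]
```

The force on the tool is only the leaf's weight, the arm is still, the leaf is in line and the guard is open. Handing in.

```bash
python3 -c "
from workcell import r
print(r.sign_off())"
```

```text
the job is handed in; nothing more can be done
None
```

The job is handed in, with no verdict returned: the guard is open to its stop, and the gripper holds the loose leaf level in the fixed leaf's slots, not touching it and aligned to within about half a millimetre by my measurements. My first reach for the guard's pull bar landed a finger on top of it (about 64 N at the wrist, limit 120 N) and nudged the guard about 13 mm before I regripped.

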